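# Lay out the dissection bench from the cold-room stack

## Task

First put the steel check weight that stands on the balance pan back upright in the round well of its case, so the balance is clear. Then take the stack apart from the top: set the white square porcelain block in the middle of the balance pan, the round covered dish fully on the white disc of the light plate, and the aluminium tube block flat on the ice pack inside the foam cool box. Set every thing down gently rather than dropping it, and do not knock over or shift the open amber bottle.

Things in the scene. Friction and masses are not known exactly. Their poses are not given: they have to be found in the camera images.
- weight: Polished steel check weight, 200 g, a turned cylinder 30 mm across and 36 mm high with a narrower neck and a 24 mm knob on top, 56 mm tall in all; at the start it stands upright near the middle of the balance pan. Origin: centre of its foot, z up. Grip it across the 30 mm cylinder.
- hollowblock: White porcelain square block with a round hollow in its top (hollow 30 mm wide, 8 mm deep), 40 x 40 mm and 16 mm high, about 50 g; at the start the top of the three-piece stack, lying on the dish. Origin: centre of its underside, x and y along its sides, z up.
- dish: Round covered culture dish (cover and dish are one rigid piece), 60 mm across, 15 mm high, pale cover over a beige bottom, about 40 g; the middle of the stack, lying on the tube block. Origin: centre of its underside, z up.
- tubeblock: Rectangular aluminium tube block with 15 round holes in its top, 96 mm (its x) by 62 mm (its y), 38 mm high, about 450 g; the bottom of the stack, standing on the bench. Origin: centre of its underside, z up. Grip it across its 62 mm width.
- weightcase: Case of the check weight, fixed: a black plastic slab 86 x 86 mm, 10 mm high, with a raised ring in its middle (74 mm outside, 60 mm inside, its rim 16 mm above the bench) around a round well with a grey felt floor. Origin: on the bench under the middle of the well; the well's floor is 10 mm above it.
- balance: White laboratory balance, fixed: housing 200 x 145 mm, 34 mm high (41 mm at the display), with a display and keys towards its own -x side and a round flat steel pan 100 mm across. Origin: on the bench under the middle of the pan; the pan's top is 46 mm above it. The housing reaches from 135 mm on the -x side of the pan's middle to 65 mm on the +x side.
- lightplate: Grey square LED light plate, fixed, 130 x 130 mm, with a white flat diffuser disc 84 mm across in the middle of its top. Origin: on the bench under the middle of the disc; the disc's top is 30 mm above it, 1 mm over the grey housing.
- coolbox: Open white foam cool box, fixed, 230 mm (its x) by 190 mm (its y), 75 mm high, walls 20 mm thick (inside 190 x 150 mm), with a flat hard blue ice pack for its floor. Origin: on the bench under its middle; the top of the ice pack is 30 mm above it. The fingers have most room inside when they close along its x, that is with the tube block's long side along its y.
- flask: Uncapped amber glass bottle with a paper label, 50 mm across, 95 mm tall, 180 g, standing on the bench; not to be knocked over or shifted. Origin: centre of its underside, z up.

How it is judged:
By the outcome, as a careful person would: the job done as asked, in the order asked, and still so for the second after the job is handed in, with the robot touching nothing.
It also fails if it takes over 112 s, if anything falls off the work surface, if the arm or the gripper's body presses on something with over 40 N, if the wrist force passes 120 N, or if a joint passes its speed limit or range.

## Robot

A 6-joint arm with a two-finger parallel gripper is mounted at the origin on the work surface. World frame = base frame: x ahead of the robot, y to its left, z up, the work surface at z = 0. Lengths are in mm, angles in rad, forces in N, time in s.
With the tool pointing down it reaches from about 300 to 775 mm from the base axis. Payload 14.6 kg.
Tool frame: the origin (TCP) lies between the finger pads; the fingertips stand manip.tip_reach ahead of it and the grasp point (between the pads) lies 5 mm behind it (manip.tip_reach is the distance from the TCP to the fingertips, in mm); z points along the fingers, y is the line along which they close (so a half turn about z gives the same grasp; the last joint's range is limited). The gripper opens to 94 mm and grips with 3 to 60 N. Pads are 16 mm wide; open, the fingers measure 119 mm over their backs; the gripper's body (75 mm by 177 mm) begins 78 mm behind the grasp point.
Start: joints at [1.279, 0.3, 1.521, -0, 1.321, -0.067], TCP at [122.599, 536.152, 219.446] pointing down, gripper open.
Joint ranges: [-3.03, 3.03], [-0.79, 2.21], [0.23, 2.52], [-1.04, 4.18], [0, 3.07], [-2.55, 2.55]. Speed limits (rad/s): [2.22, 2.22, 2.57, 3.14, 3.14, 3.14].

## Interface

Orientations are given as [roll, pitch, yaw] about the fixed x, y, z axes, in that order (R = Rz(yaw) Ry(pitch) Rx(roll)).
In Python, from cell import manip gives the robot as it stands. The module is installed in compiled form; this text tells all that it offers.
- The arm moves only by the shell command python3 -m creep 'ROWS' [FORCE]. ROWS is JSON, a list of rows, each a list of 3 entries, a list of its own where there are three numbers: the opening, from -1 (shut) to 1 (fully open), then the shift along the tool's x, y, z in cm, then the turn about the tool's z in units of 5 degrees (1.0 is 5 degrees). In form: [[grip, [tx, ty, tz], roll], ...]. A call has 1 to 12 rows; each row is the pose to reach, as a shift and turn from the pose commanded when the call began, along the tool's axes at that moment; what a row does not reach only later rows make up. A row lasts 1/10 s, in which the tool goes at most 50 mm and 8.59 degrees, less where a joint would pass 70% of its speed; a pose out of reach is approached as far as the arm can. A call with a gripper value outside its range is refused whole. The fingers move at their own pace and stop on an object; FORCE is the grip in N (left out, the last holds). Time passes only in rows, so rows that repeat a pose let the fingers close. It gives the time, the measured TCP pose, the force, the opening and the grip force at its end, in the units of the state.
- manip.read_state(): the state, without advancing time (a new reading comes with each control period).
- manip.camera(name): name is "scene" or "top" or "wrist"; returns the picture (384x512x3 uint8, red, green, blue); there is no depth.
- manip.camera_params(name): a dict with "fovy" (degrees; the focal length in pixels is half the picture's height over the tangent of half this angle, whatever the lens; pixels are square), "cx", "cy" (the principal point, pixels), "origin" and "attitude" of the camera in the world. Camera axes: x right, y down, z forward; pixel columns grow to the right and rows downward; lengths in mm; the calibration is good to about 2 mm. A picture is of the moment at which its call begins: read the wrist's pose just before it. camera_params takes no time and is no camera call; for the wrist camera it gives the pose at the moment of the call.
- manip.sign_off(): hands the job in; it is judged then, once.
The state is a dict: "clock": time; "joints": joint angles; "qd": joint speeds; "effort": joint torques, N m; "eef_pos": TCP position; "eef_rot": TCP orientation; "wrist_force": force on the tool from outside, world axes, zero at the start; "moment": the same for the moment, N m; "finger_gap": finger opening in mm; "finger_force": force on a finger pad.
Only numpy, scipy, OpenCV 4.12 (cv2) and the standard library are available. Lean on these libraries where they do the work, as an engineer would, in place of code of your own. Each camera call takes 0.05 s, during which the arm holds its last target. There are 200 camera calls.

## Working session

There is one attempt and no reset: what is moved stays moved. The work goes in short steps, Python scripts to look and compute and a shell command to move; the robot and the scene stay as the last step left them, time stands still between calls to the robot, and variables do not carry over. Pictures are saved under pics/ and viewed, at most 14 in all, crops included, and the job is handed in when it is done.

```bash
mkdir -p pics; python3 - <<'E'
from cell import manip
import cv2
for n in("scene","top"):
    p=manip.camera_params(n);print(n,p)
    cv2.imwrite(f"pics/{n}0.png",manip.camera(n)[:,:,::-1])
print(manip.tip_reach,manip.read_state())
E
```

```text
scene {'fovy': 49.9152549660362, 'cx': 253.34317834442675, 'cy': 192.3737024495416, 'origin': array([1056.29783736, -579.57760317,  934.20246195]), 'attitude': array([-2.41266769, -0.01325208,  0.73315025])}
top {'fovy': 57.831608967968485, 'cx': 264.4435565618047, 'cy': 190.06117295861293, 'origin': array([386.41022762,  -8.01221433, 852.91903901]), 'attitude': array([-2.94789414e+00,  1.99112627e-03, -1.58332423e+00])}
14.0 {'clock': 0.1, 'joints': array([ 1.27940963e+00,  3.00401678e-01,  1.52146786e+00,  9.62073074e-06,
        1.32067298e+00, -6.66036919e-02]), 'qd': array([ 0.00012646, -0.00275185, -0.00153887, -0.00129763, -0.00115794,
        0.0001075 ]), 'effort': array([ 3.31959818e-04, -5.32641470e+01, -3.53278720e+01,  7.09196040e-02,
        2.34952132e-02, -9.10527751e-05]), 'eef_pos': array([122.53888715, 535.976846  , 218.97229297]), 'eef_rot': array([-3.14064551e+00, -7.25163396e-05,  2.91680723e+00]), 'wrist_force': array([ 0.35065529, -0.19377783, -0.20287341]), 'moment': array([-0.01839474,  0.00866196,  0.01745167]), 'finger_force': 0.0, 'finger_gap': 94.1937773345634}
```

View pics/scene0.png

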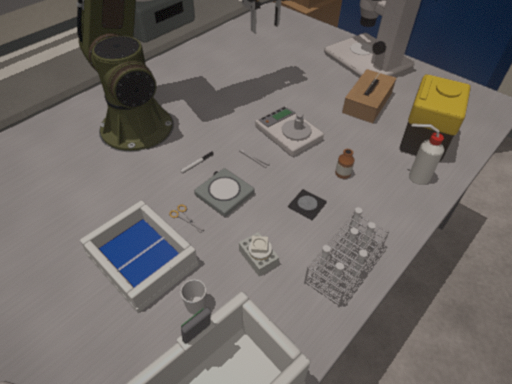

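View pics/top0.png

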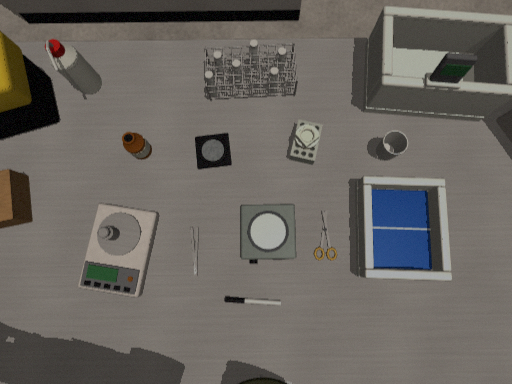

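The scene view shows the balance, the case, the stack, the cool box and the bottle. In the top view: weight base about (110,235), case (213,150), stack (307,141), light disc (268,231), cool box (405,228), bottle (140,147). I'll zoom in next.

```bash
cat > h.py <<'E'
import numpy as np,cv2
from cell import manip
from scipy.spatial.transform import Rotation as R
def cam(n):
    p=manip.camera_params(n);f=192/np.tan(np.radians(p["fovy"])/2)
    return np.array(p["origin"]),R.from_euler("xyz",p["attitude"]).as_matrix(),f,p["cx"],p["cy"]
def ray(c,u,v,z):
    o,A,f,cx,cy=c;d=A@[(u-cx)/f,(v-cy)/f,1];return (o+d*(z-o[2])/d[2])[:2]
def proj(c,P):
    o,A,f,cx,cy=c;q=(np.atleast_2d(P)-o)@A;return q[:,:2]/q[:,2:]*f+[cx,cy]
def go(x,y,z,yaw=None):
    "shift in cm along tool axes and turn in 5deg units for target TCP (tool pointing down)"
    s=manip.read_state();A=R.from_euler("xyz",s["eef_rot"]).as_matrix()
    t=A.T@(np.array([x,y,z])-s["eef_pos"])/10
    cur=s["eef_rot"][2];tr=None
    if yaw is not None:
        tr=-((yaw-cur+np.pi/2)%np.pi-np.pi/2)   # tool z down: yaw+ = roll-
        tr=np.degrees(tr)/5
    print("clock",round(s["clock"],2),"shift",t.round(2),"turn",tr,"q6",s["joints"][5].round(2))
E
python3 - <<'E'
from h import *
a=cv2.imread("pics/top0.png")
cv2.imwrite("pics/z1.png",cv2.resize(a[110:310,75:175],None,fx=3,fy=3,interpolation=cv2.INTER_CUBIC))
b=a[110:290,185:455]
z=lambda i,x0,y0,w,h,k:cv2.resize(i[y0:y0+h,x0:x0+w],(w*k,h*k),interpolation=cv2.INTER_CUBIC)
L=z(a,75,115,100,185,3);M=np.vstack([z(a,190,115,145,65,3),z(a,190,195,145,75,3)])
H=max(L.shape[0],M.shape[0]);pad=lambda i:np.vstack([i,np.zeros((H-i.shape[0],i.shape[1],3),np.uint8)])
cv2.imwrite("pics/z1.png",np.hstack([pad(L),pad(M)]));print(H)
c=cam("top")
for n,u,v,zz in[("weightfoot",110,237,46),("case",213,150,10),("stack",306,141,53),("lp",268,231,30),("cb",406,228,75),("flask",143,152,0),("pan",118,234,46)]:print(n,ray(c,u,v,zz).round(0))
E
```

```text
555
weightfoot [439. 349.]
case [657. 120.]
stack [ 663. -110.]
lp [449. -16.]
cb [ 449. -323.]
flask [657. 301.]
pan [446. 331.]
```

View pics/z1.png

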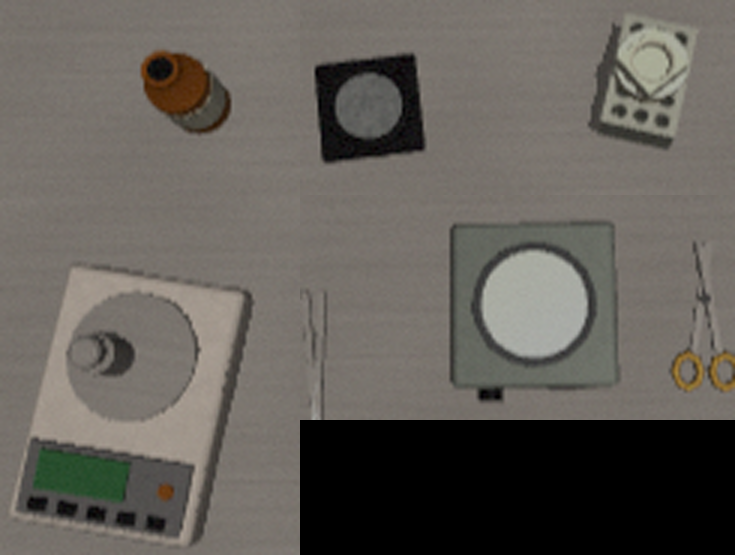

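The zoom gives these pixels in the original image: pan centre (119.3,233.8), knob (104,233.3), felt (213,150.3), hollow (307.3,135), disc (267.7,231).

```bash
python3 - <<'E'
from h import *
c=cam("top")
L=lambda x,y,z:ray(c,75+x/3,115+y/3,z).round(1)
M=lambda x,y,z:ray(c,190+(x-300)/3,115+y/3,z).round(1)
print("pan",L(133,356.5,46),L(67,356,46),L(199,356,46));print("knob",L(87,355,102));print("flask mouth",L(160,68,95),"base",L(208,108,10))
print("case",M(369,106,10),[M(*p,10) for p in((315,66),(413,55),(425,149),(323,161))])
print("hollow",M(652,60,69));print("tb",[M(*p,38) for p in((626,13),(698,29),(674,138),(600,122))])
print("lp",M(533,303,30))
for k in((364,178),(446,178),(449,279),(364,279)):print("cb",ray(c,*k,75).round(1))
w=L(87,355,102);go(w[0]-60,w[1],220);print(manip.camera_params("wrist"))
E
```

```text
pan [446.  328.2] [447.  379.1] [445.7 277.3]
knob [443.3 337.9]
flask mouth [661.5 302. ] base [656.3 294. ]
case [655.8 120.4] [array([691.9, 166.8]), array([700.6,  83.7]), array([617.7,  73. ]), array([608.5, 158. ])]
hollow [ 671.9 -111.7]
tb [array([724.5, -95.8]), array([ 709.7, -154.8]), array([ 616.6, -131.2]), array([630.8, -71.7])]
lp [484.9 -15.3]
cb [ 564.3 -237.2]
cb [ 561.8 -425.2]
cb [ 337.2 -406.3]
cb [ 339.5 -222. ]
clock 0.1 shift [-29.84 -13.5   -0.09] turn None q6 -0.07
{'fovy': 66.78353021372959, 'cx': 256.4399724538529, 'cy': 191.02994536440477, 'origin': array([ 59.35644218, 549.43202606, 383.03831019]), 'attitude': array([2.91156687e+00, 2.39733975e-03, 1.34640762e+00])}
```

```bash
python3 -m creep '[[1,[-35.7,-12.2,6],0],[1,[-35.7,-12.2,6],0],[1,[-35.7,-12.2,6],0],[1,[-35.7,-12.2,6],0],[1,[-35.7,-12.2,6],0],[1,[-35.7,-12.2,6],0],[1,[-35.7,-12.2,6],0],[1,[-35.7,-12.2,6],0],[1,[-35.7,-12.2,6],0],[1,[-35.7,-12.2,6],0],[1,[-35.7,-12.2,6],0],[1,[-35.7,-12.2,6],0]]'
python3 - <<'E'
from h import *
c=cam("wrist");im=manip.camera("wrist")[:,:,::-1].copy()
print(proj(c,[[443.3,337.9,102],[443.3,337.9,46],[446,328.2,46]]).round(0))
cv2.imwrite("pics/w1.png",im);go(443.3,337.9,70)
E
```

```text
clock: 1.3
eef_pos: [442.6, 338.4, 159.7]
eef_rot: [3.141, 0.0, 2.918]
wrist_force: [-1.1, -0.4, 0.5]
finger_gap: 93.6
finger_force: 0.0
[[258. 208.]
 [258. 191.]
 [249. 196.]]
clock 1.35 shift [-0.07 -0.04  8.97] turn None q6 -0.76
```

View pics/w1.png

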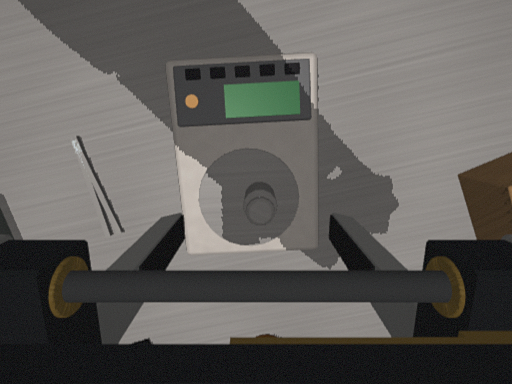

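The weight's knob (260,209) and the pan centre (248,197) lie within about 2 px of their projections, so the calibration is good. I'll descend and grip.

```bash
python3 -m creep '[[1,[0,0,5],0],[1,[0,0,8],0],[1,[0,0,9],0],[1,[0,0,9],0],[-1,[0,0,9],0],[-1,[0,0,9],0],[-1,[0,0,9],0],[-1,[0,0,9],0],[-1,[0,0,9],0],[-1,[0,0,9],0],[-1,[0,0,9],0],[-1,[0,0,9],0]]' 25
python3 -m creep '[[-1,[0,0,0],0],[-1,[0,0,-0.5],0],[-1,[0,0,-2],0],[-1,[0,0,-5],0],[-1,[0,0,-8],0],[-1,[0,0,-8],0]]'
python3 -c "
from h import *
go(655.8,120.4,150);go(655.8,120.4,40);s=manip.read_state();print(s['eef_pos'],s['wrist_force'])"
```

```text
clock: 2.55
eef_pos: [443.5, 337.8, 69.5]
eef_rot: [3.141, 0.0, 2.917]
wrist_force: [0.7, 1.8, 0.9]
finger_gap: 33.5
finger_force: 0.8
clock: 3.15
eef_pos: [444.6, 338.4, 153.4]
eef_rot: [3.137, 0.004, 2.917]
wrist_force: [0.2, 0.8, -1.9]
finger_gap: 29.4
finger_force: 25.0
clock 3.15 shift [-25.44 -16.55   0.38] turn None q6 -0.76
clock 3.15 shift [-25.4  -16.6   11.38] turn None q6 -0.76
[444.64323061 338.44192343 153.42379966] [ 0.17098045  0.79855888 -1.91330781]
```

```bash
python3 -m creep '[[-1,[-4,-2.6,0.4],0],[-1,[-8,-5.2,0.4],0],[-1,[-12,-7.8,0.4],0],[-1,[-16,-10.4,0.4],0],[-1,[-20,-13,0.4],0],[-1,[-23,-15,0.4],0],[-1,[-25,-16.3,0.4],0],[-1,[-25.4,-16.6,0.4],0],[-1,[-25.4,-16.6,0.4],0],[-1,[-25.4,-16.6,0.4],0],[-1,[-25.4,-16.6,0.4],0]]'
python3 - <<'E'
from h import *
go(655.8,120.4,34)
c=cam("wrist");im=manip.camera("wrist")[:,:,::-1].copy()
for z,r,col in((10,30,(0,255,0)),(16,37,(0,0,255))):
    t=np.linspace(0,6.3,40);P=np.c_[655.8+r*np.cos(t),120.4+r*np.sin(t),0*t+z]
    cv2.polylines(im,[proj(c,P).astype(np.int32)],True,col)
cv2.imwrite("pics/w2.png",im)
E
```

```text
clock: 4.25
eef_pos: [653.4, 120.3, 145.4]
eef_rot: [-3.142, -0.0, 2.918]
wrist_force: [-0.3, -0.6, -1.2]
finger_gap: 29.5
finger_force: 25.0
clock 4.25 shift [-0.24  0.07 11.14] turn None q6 -1.22
```

View pics/w2.png

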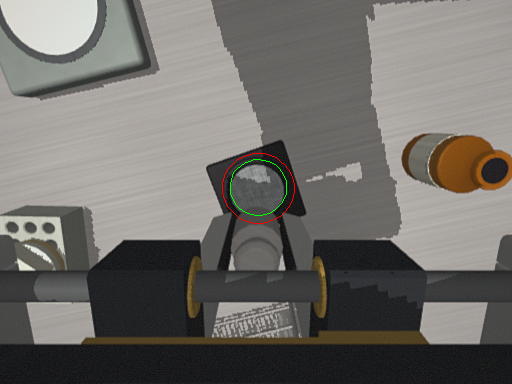

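The overlay matches the felt well (centre 258,187), and the weight hangs over it upright. Lowering it now.

```bash
python3 -m creep '[[-1,[-0.2,0,4],0],[-1,[-0.2,0,8],0],[-1,[-0.2,0,10],0],[-1,[-0.2,0,10.6],0],[-1,[-0.2,0,10.9],0],[-1,[-0.2,0,11.05],0],[-1,[-0.2,0,11.1],0],[-1,[-0.2,0,11.15],0]]'
python3 -c "
from h import *
go(655.8,120.4,33.5);print(manip.read_state()['wrist_force'])"
```

```text
clock: 5.1
eef_pos: [656.4, 118.9, 35.0]
eef_rot: [3.141, 0.002, 2.917]
wrist_force: [0.2, -0.2, -2.2]
finger_gap: 29.5
finger_force: 25.0
clock 5.1 shift [0.09 0.14 0.15] turn None q6 -1.22
[ 0.16654024 -0.20967175 -2.18692114]
```

```bash
python3 -m creep '[[-1,[0,0,0.05],0],[-1,[0,0,0.1],0],[-1,[0,0,0.1],0]]';python3 -m creep '[[-1,[0,0,0.05],0],[-1,[0,0,0.05],0]]'; python3 -m creep '[[-1,[0,0,0.05],0],[-1,[0,0,0.05],0]]'
```

```text
clock: 5.4
eef_pos: [656.2, 118.8, 33.5]
eef_rot: [3.141, 0.001, 2.917]
wrist_force: [-0.7, 0.3, 3.6]
finger_gap: 29.3
finger_force: 25.0
clock: 5.6
eef_pos: [656.3, 118.8, 33.5]
eef_rot: [3.141, 0.001, 2.917]
wrist_force: [-3.6, -0.6, 7.8]
finger_gap: 29.5
finger_force: 25.0
clock: 5.8
eef_pos: [656.3, 118.8, 33.5]
eef_rot: [3.141, 0.001, 2.917]
wrist_force: [-5.9, -1.6, 12.1]
finger_gap: 29.0
finger_force: 25.0
```

```bash
python3 -m creep '[[-1,[0,0,-0.1],0],[-0.2,[0,0,-0.1],0],[-0.2,[0,0,-0.1],0],[-0.2,[0,0,-0.1],0],[0,[0,0,-0.1],0],[0,[0,0,-0.1],0],[0,[0,0,-4],0],[0,[0,0,-8],0],[0,[0,0,-12],0],[0,[0,0,-15],0],[1,[0,0,-15],0]]'
python3 -c "
from h import *
go(671,-112,180)"
```

```text
clock: 6.9
eef_pos: [657.5, 118.9, 187.1]
eef_rot: [3.139, 0.007, 2.917]
wrist_force: [0.0, 0.1, -0.6]
finger_gap: 51.7
finger_force: 0.0
clock 6.9 shift [ -6.46 -22.21   0.7 ] turn None q6 -1.22
```

```bash
python3 -m creep '[[1,[-1.4,-4.7,0],0],[1,[-2.8,-9.4,0],0],[1,[-4.2,-14,0],0],[1,[-5.4,-18.6,0],0],[1,[-6.5,-22.2,0],0],[1,[-6.5,-22.2,0],0],[1,[-6.5,-22.2,0],0],[1,[-6.5,-22.2,0],0],[1,[-6.5,-22.2,0],0],[1,[-6.5,-22.2,0],0]]'
python3 - <<'E'
from h import *
c=cam("wrist");im=manip.camera("wrist")[:,:,::-1].copy();np.savez("c3.npz",*c)
a=manip.camera("top")[:,:,::-1]
x=im[80:330,130:390]
cv2.imwrite("pics/w3.png",np.hstack([cv2.resize(x,None,fx=2,fy=2),cv2.resize(a[115:180,190:240],(250,325)).copy() if 0 else np.vstack([cv2.resize(a[120:180,190:245],(275,300)),np.zeros((200,275,3),np.uint8)])]))
E
```

```text
clock: 7.9
eef_pos: [670.0, -111.0, 182.0]
eef_rot: [3.142, 0.0, 2.918]
wrist_force: [1.0, 1.0, 0.7]
finger_gap: 94.1
finger_force: 0.0
```

View pics/w3.png

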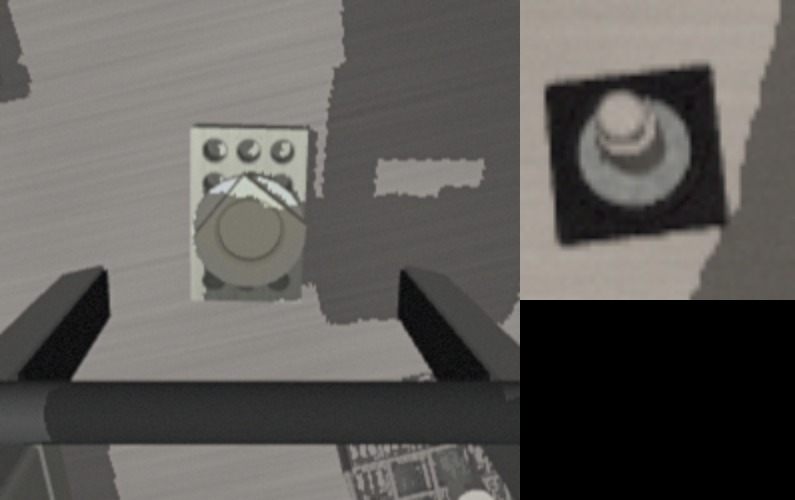

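The weight stands upright in its well. The hollow is at about pixel (255,195). I need the block's angle, so I'll boost the contrast.

```bash
python3 - <<'E'
from h import *
c=cam("wrist");im=manip.camera("wrist")[:,:,::-1].copy()
x=cv2.resize(im[150:240,210:300],None,fx=6,fy=6,interpolation=cv2.INTER_CUBIC)
l=cv2.createCLAHE(6,(3,3)).apply(cv2.cvtColor(x,cv2.COLOR_BGR2GRAY))
cv2.imwrite("pics/w4.png",l)
print("hollow",ray(c,255,195,69))
f=lambda x,y,z:ray(c,130+x/2,80+y/2,z).round(1)
print("dish",f(250,229,53),"tb",[f(*p,38) for p in((191,127),(309,125),(303,299),(190,299))])
E
```

```text
hollow [ 673.48023216 -115.22237154]
dish [ 676.8 -116.1] tb [array([ 620. , -134.9]), array([632.7, -74.5]), array([726.4, -97. ]), array([ 712.4, -158.8])]
```

View pics/w4.png

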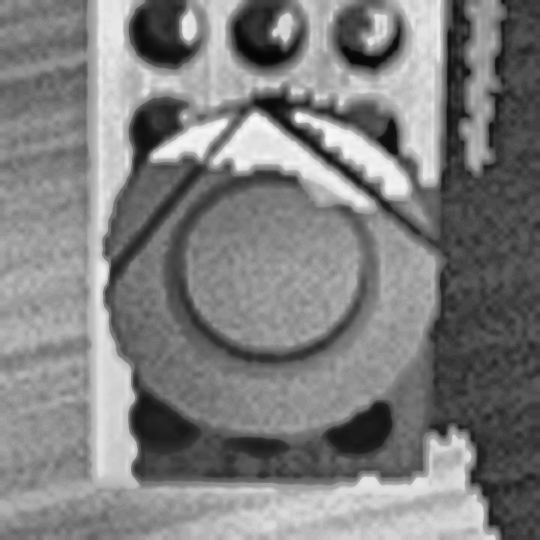

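Block top corners in the zoomed view: upper (257,107), right (440,250), left (113,275). The edges come out perpendicular, which is consistent.

```bash
python3 - <<'E'
from h import *
c=cam("wrist")
f=lambda x,y:ray(c,210+x/6,150+y/6,69)
T,Rr,L,C=f(257,107),f(440,250),f(113,275),f(272,268)
ang=lambda d:np.degrees(np.arctan2(d[1],d[0]))
print(T,Rr,L,C,np.hypot(*(Rr-T)),np.hypot(*(L-T)),ang(Rr-T),ang(L-T))
s=manip.read_state();A=R.from_euler("xyz",s["eef_rot"]).as_matrix();print("tool y ang",ang(A[:,1]),s["joints"])
go(*C,120);go(*C,70,)
E
```

```text
[ 646.83209926 -111.44158922] [676.32815291 -87.64705346] [ 668.60034771 -140.6204713 ] [ 673.20995777 -115.0078246 ] 37.897191360524246 36.40417283820878 38.893200182097544 -53.276049114817695
tool y ang 77.15493360675791 [-2.19045927e-01  6.22011481e-01  1.14485352e+00  4.87973982e-06
  1.37462440e+00 -1.56565450e+00]
clock 8.05 shift [-0.4  -0.26  6.2 ] turn None q6 -1.57
clock 8.05 shift [-0.4  -0.26 11.2 ] turn None q6 -1.57
```

```bash
python3 -m creep '[[1,[-0.4,-0.2,2],1.6],[1,[-0.4,-0.2,4],3.2],[1,[-0.4,-0.2,6],4.8],[1,[-0.4,-0.2,7],6.4],[1,[-0.4,-0.2,8],7.9],[1,[-0.4,-0.2,8],7.9],[1,[-0.4,-0.2,8],7.9]]'
python3 - <<'E'
from h import *
go(673,-114.6,71,np.radians(37.8-90))
E
```

```text
clock: 8.75
eef_pos: [673.4, -114.9, 102.3]
eef_rot: [3.141, 0.0, 2.231]
wrist_force: [-0.2, 0.6, -0.4]
finger_gap: 93.8
finger_force: 0.0
clock 8.75 shift [ 0.05 -0.01  3.13] turn 0.011041464314983625 q6 -0.88
```

```bash
python3 -m creep '[[1,[0,0,2],0],[1,[0,0,3.1],0],[0,[0,0,3.15],0],[-0.05,[0,0,3.15],0],[-0.05,[0,0,3.15],0],[-0.1,[0,0,3.15],0],[-0.15,[0,0,3.15],0],[-0.2,[0,0,3.15],0],[-0.3,[0,0,3.15],0],[-0.3,[0,0,3.15],0]]' 8
python3 -m creep '[[-1,[0,0,0],0],[-1,[0,0,0],0],[-1,[0,0,0],0]]' 12
```

```text
clock: 9.75
eef_pos: [673.4, -115.0, 70.6]
eef_rot: [3.141, 0.0, 2.227]
wrist_force: [-0.7, 0.2, 0.1]
finger_gap: 39.9
finger_force: 8.0
clock: 10.05
eef_pos: [673.4, -115.0, 70.6]
eef_rot: [3.141, 0.0, 2.227]
wrist_force: [-0.2, 1.2, 1.2]
finger_gap: 39.8
finger_force: 12.0
```

```bash
python3 -m creep '[[-1,[0,0,-0.2],0],[-1,[0,0,-0.6],0],[-1,[0,0,-2],0],[-1,[0,0,-5],0],[-1,[0,0,-8],0],[-1,[0,0,-10],0],[-1,[0,0,-10],0],[-1,[0,0,-10],0]]'
python3 - <<'E'
from h import *
go(446,328.2,160);s=manip.read_state();print(s["wrist_force"])
cv2.imwrite("pics/w5.png",cv2.resize(manip.camera("wrist")[60:380,60:460,::-1],(600,480)))
E
```

```text
clock: 10.85
eef_pos: [673.2, -115.0, 170.4]
eef_rot: [3.142, 0.0, 2.227]
wrist_force: [0.8, -0.5, -1.3]
finger_gap: 39.8
finger_force: 12.0
clock 10.85 shift [48.97  9.06  1.03] turn None q6 -0.88
[ 0.76350017 -0.48124289 -1.32777926]
```

View pics/w5.png

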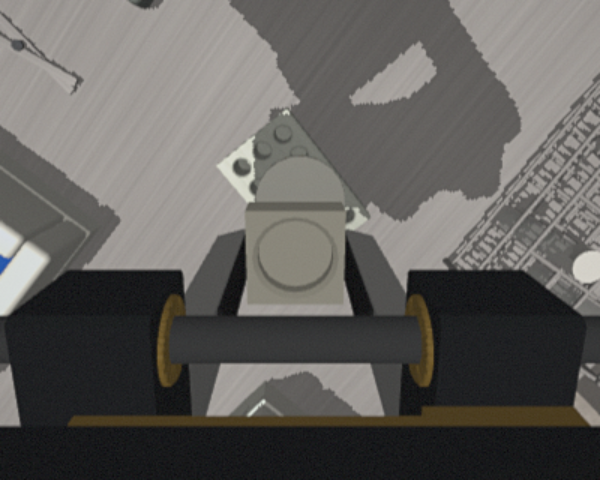

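The block is held square in the fingers with its hollow at about pixel (256.7,228.7), and the dish is still on the tube block.

```bash
python3 - <<'E'
from h import *
c=cam("wrist");s=manip.read_state();p=ray(c,256.7,228.7,168.8)
A=R.from_euler("xyz",s["eef_rot"]).as_matrix();print(p,(A.T@np.r_[p-s["eef_pos"][:2],0]))
E
python3 -m creep '[[-1,[3,0.6,0],0],[-1,[7,1.4,0],0],[-1,[11.5,2.2,0],0],[-1,[16.2,3,0],0],[-1,[20.9,3.9,0],0],[-1,[25.6,4.8,0],0],[-1,[30.3,5.6,0],0],[-1,[35,6.5,0],0],[-1,[39,7.3,0],0],[-1,[43,8,0],0],[-1,[46,8.6,0],0],[-1,[48.9,9,0],0]]'
python3 -m creep '[[-1,[0,0,0],0],[-1,[0,0,0],0],[-1,[0,0,0],0]]'
python3 -c "
from h import *
go(446,328.2,63.6)"
```

```text
[ 671.30334454 -113.32432434] [ 2.2159245  -0.29453308  0.00276562]
clock: 12.1
eef_pos: [444.7, 328.4, 169.1]
eef_rot: [-3.139, -0.0, 2.228]
wrist_force: [0.2, -1.1, -0.1]
finger_gap: 39.6
finger_force: 12.0
clock: 12.4
eef_pos: [446.3, 326.4, 169.8]
eef_rot: [-3.14, 0.0, 2.227]
wrist_force: [-0.5, -0.8, -1.1]
finger_gap: 39.9
finger_force: 12.0
clock 12.4 shift [ 0.16  0.09 10.62] turn None q6 -0.09
```

```bash
python3 -m creep '[[-1,[0,0.1,4],0],[-1,[0,0.1,7],0],[-1,[0,0.1,9],0],[-1,[0,0.1,9.8],0],[-1,[0,0.1,10.2],0],[-1,[0,0.1,10.4],0],[-1,[0,0.1,10.5],0],[-1,[0,0.1,10.5],0]]'
python3 -m creep '[[-1,[0,0,0.05],0],[-1,[0,0,0.1],0],[-1,[0,0,0.1],0]]'
```

```text
clock: 13.2
eef_pos: [447.2, 328.0, 66.1]
eef_rot: [3.141, 0.0, 2.227]
wrist_force: [-0.4, -0.1, 0.2]
finger_gap: 40.0
finger_force: 12.0
clock: 13.5
eef_pos: [446.9, 327.9, 64.6]
eef_rot: [3.141, 0.0, 2.227]
wrist_force: [0.3, -0.1, -1.6]
finger_gap: 39.9
finger_force: 12.0
```

```bash
python3 -m creep '[[-1,[0,0,0.05],0],[-1,[0,0,0.08],0],[-1,[0,0,0.08],0]]'
python3 -m creep '[[-1,[0,0,0.05],0],[-1,[0,0,0.05],0]]'
```

```text
clock: 13.8
eef_pos: [446.9, 327.9, 63.6]
eef_rot: [-3.141, -0.0, 2.227]
wrist_force: [0.3, 0.1, -0.5]
finger_gap: 40.0
finger_force: 12.0
clock: 14.0
eef_pos: [446.9, 327.9, 63.5]
eef_rot: [3.142, 0.0, 2.227]
wrist_force: [-2.0, -2.2, 5.2]
finger_gap: 39.6
finger_force: 12.0
```

```bash
python3 -m creep '[[-1,[0,0,-0.04],0],[-0.05,[0,0,-0.04],0],[0,[0,0,-0.04],0],[0,[0,0,-0.04],0],[0.3,[0,0,-0.04],0],[0.3,[0,0,-0.04],0],[0.3,[0,0,-3],0],[0.3,[0,0,-7],0],[1,[0,0,-11],0],[1,[0,0,-11],0],[1,[0,0,-11],0]]'
python3 - <<'E'
from h import *
im=manip.camera("wrist")[:,:,::-1];cv2.imwrite("pics/w6.png",cv2.resize(im[60:320,130:390],(520,520)))
c=cam("wrist");print(proj(c,[[446,328.2,62],[446,328.2,46]]))
go(675,-116,170,np.radians(76-90))
E
```

```text
clock: 15.1
eef_pos: [447.0, 327.9, 173.4]
eef_rot: [3.14, 0.0, 2.227]
wrist_force: [0.2, 0.2, -1.4]
finger_gap: 81.7
finger_force: 0.0
[[256.88733188 189.89011354]
 [256.88164712 186.36584408]]
clock 15.15 shift [-49.08  -8.99   0.23] turn -7.676257539035954 q6 -0.09
```

View pics/w6.png

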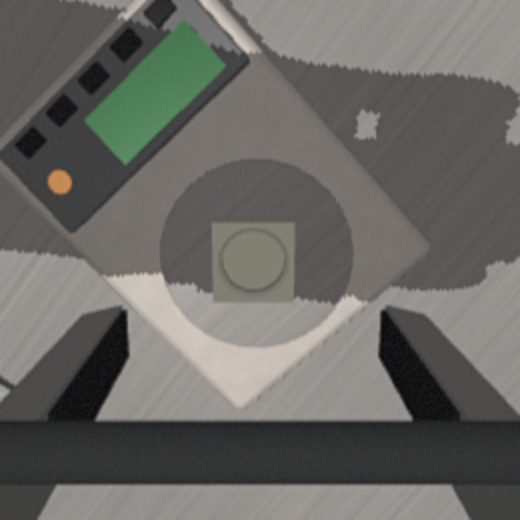

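The block sits on the pan with its hollow at crop (253,260), where about (256,259) would be dead centre, so it is within 2 mm. Next is the dish.

```bash
python3 -m creep '[[1,[-3,-0.6,0],0],[1,[-7,-1.4,0],-1],[1,[-11.5,-2.2,0],-2],[1,[-16.2,-3,0],-3],[1,[-20.9,-3.9,0],-4],[1,[-25.6,-4.8,0],-5],[1,[-30.3,-5.6,0],-6],[1,[-35,-6.5,0],-7],[1,[-39,-7.3,0],-7.7],[1,[-43,-8,0],-7.7],[1,[-46,-8.6,0],-7.7],[1,[-49.1,-9,0],-7.7]]'
python3 -m creep '[[1,[0,0,0],0],[1,[0,0,0],0],[1,[0,0,0],0]]'
python3 - <<'E'
from h import *
c=cam("wrist");im=manip.camera("wrist")[:,:,::-1].copy()
t=np.linspace(0,6.3,40)
cv2.polylines(im,[proj(c,np.c_[675+30*np.cos(t),-116+30*np.sin(t),0*t+53]).astype(np.int32)],True,(0,255,0))
a=np.radians(-14);Q=np.array([[48,31],[48,-31],[-48,-31],[-48,31]])@np.array([[np.cos(a),np.sin(a)],[-np.sin(a),np.cos(a)]])+[672.9,-116.3]
cv2.polylines(im,[proj(c,np.c_[Q,[38]*4]).astype(np.int32)],True,(0,0,255))
cv2.imwrite("pics/w7.png",cv2.resize(im[100:300,150:360],None,fx=2.8,fy=2.8))
go(675,-116,55,np.radians(76-90))
E
```

```text
clock: 16.35
eef_pos: [675.1, -117.5, 170.8]
eef_rot: [-3.142, -0.003, 2.899]
wrist_force: [-1.0, 1.1, 0.8]
finger_gap: 94.1
finger_force: 0.0
clock: 16.65
eef_pos: [674.8, -115.0, 172.2]
eef_rot: [3.142, -0.002, 2.9]
wrist_force: [0.4, -0.7, 0.6]
finger_gap: 94.1
finger_force: 0.0
clock 16.7 shift [-0.04 -0.11 11.76] turn 0.03618087408593771 q6 -1.55
```

View pics/w7.png

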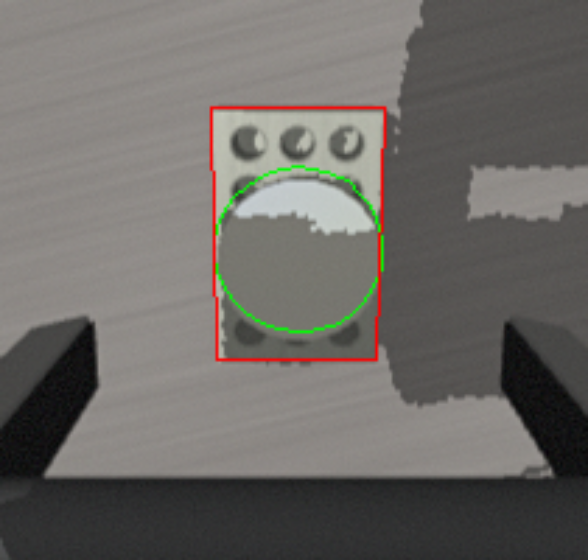

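The tube block outline matches. The dish centre is about 3.5 mm further out than the overlay, toward tool -x, and I'll correct for that.

```bash
python3 -m creep '[[1,[-0.4,-0.1,4],0],[1,[-0.4,-0.1,8],0],[1,[-0.4,-0.1,10.5],0],[1,[-0.4,-0.1,11.5],0],[0.5,[-0.4,-0.1,11.6],0],[0.4,[-0.4,-0.1,11.6],0],[0.35,[-0.4,-0.1,11.6],0],[0.3,[-0.4,-0.1,11.6],0],[0.25,[-0.4,-0.1,11.6],0],[0.2,[-0.4,-0.1,11.6],0],[0.1,[-0.4,-0.1,11.6],0],[0.1,[-0.4,-0.1,11.6],0]]' 8
python3 -m creep '[[-1,[0,0,0],0],[-1,[0,0,0],0],[-1,[0,0,0],0]]' 10
```

```text
clock: 17.9
eef_pos: [679.3, -117.9, 58.0]
eef_rot: [3.141, 0.001, 2.899]
wrist_force: [-1.1, -0.1, 5.9]
finger_gap: 60.0
finger_force: 8.0
clock: 18.2
eef_pos: [679.3, -117.9, 58.0]
eef_rot: [3.141, 0.001, 2.899]
wrist_force: [-1.2, 0.7, 4.9]
finger_gap: 59.7
finger_force: 10.0
```

```bash
python3 -m creep '[[-1,[0,0,-0.1],0],[-1,[0,0,-0.1],0]]'
python3 -m creep '[[-1,[0,0,-0.1],0],[-1,[0,0,-0.3],0],[-1,[0,0,-0.6],0],[-1,[0,0,-2],0],[-1,[0,0,-5],0],[-1,[0,0,-8],0],[-1,[0,0,-11],0],[-1,[0,0,-11],0],[-1,[0,0,-11],0]]'
python3 - <<'E'
from h import *
c=cam("wrist");im=manip.camera("wrist")[:,:,::-1].copy()
cv2.imwrite("pics/w8.png",cv2.resize(im[100:300,150:360],None,fx=2.8,fy=2.8))
go(449,-16,170,np.radians(76-90));print(manip.read_state()["wrist_force"])
E
```

```text
clock: 18.4
eef_pos: [678.9, -117.9, 58.1]
eef_rot: [-3.141, -0.0, 2.899]
wrist_force: [0.8, 0.1, -0.2]
finger_gap: 59.5
finger_force: 10.0
clock: 19.3
eef_pos: [679.1, -118.0, 169.2]
eef_rot: [-3.142, 0.002, 2.899]
wrist_force: [-1.1, 0.8, -0.8]
finger_gap: 59.6
finger_force: 10.0
clock 19.35 shift [24.74  4.37 -0.2 ] turn 0.023649500037784342 q6 -1.55
[ 1.26562639 -0.55802415 -1.09815264]
```

View pics/w8.png

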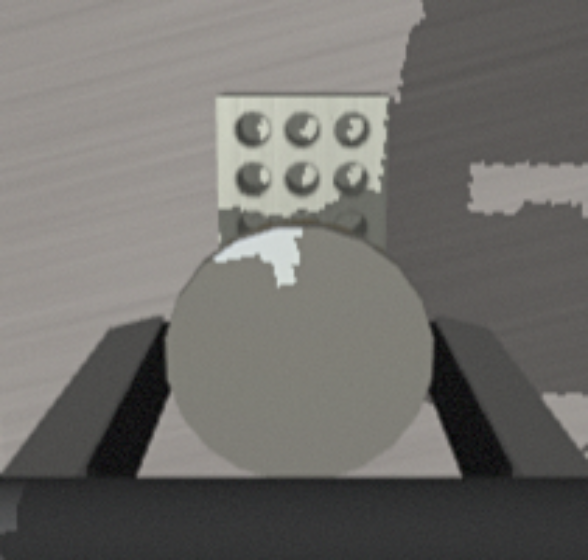

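The dish is held level, centred at about pixel (257,225).

```bash
python3 - <<'E'
from h import *
c=cam("wrist");s=manip.read_state();p=ray(c,257,225,s["eef_pos"][2]-5)
A=R.from_euler("xyz",s["eef_rot"]).as_matrix();print(p,(A.T@np.r_[p-s["eef_pos"][:2],0]))
E
python3 -m creep '[[-1,[3,0.5,-0.2],0],[-1,[7,1.3,-0.2],0],[-1,[11.5,2.1,-0.2],0],[-1,[16,2.9,-0.2],0],[-1,[20,3.6,-0.2],0],[-1,[23,4.1,-0.2],0],[-1,[24.7,4.4,-0.2],0],[-1,[24.7,4.4,-0.2],0],[-1,[24.7,4.4,-0.2],0],[-1,[24.7,4.4,-0.2],0]]'
python3 - <<'E'
from h import *
c=cam("wrist");im=manip.camera("wrist")[:,:,::-1].copy();t=np.linspace(0,6.3,60)
cv2.polylines(im,[proj(c,np.c_[449+42*np.cos(t),-16+42*np.sin(t),0*t+30]).astype(np.int32)],True,(0,0,255))
cv2.imwrite("pics/w9.png",cv2.resize(im[60:300,120:390],None,fx=2.2,fy=2.2))
go(449,-16,50)
E
```

```text
[ 674.98321496 -117.90649251] [ 3.59115641e+00 -9.63627072e-01  1.94450201e-03]
clock: 20.35
eef_pos: [450.3, -16.2, 169.8]
eef_rot: [-3.141, -0.001, 2.899]
wrist_force: [0.2, -1.0, -0.9]
finger_gap: 59.6
finger_force: 10.0
clock 20.4 shift [ 0.12 -0.   11.98] turn None q6 -1.45
```

View pics/w9.png

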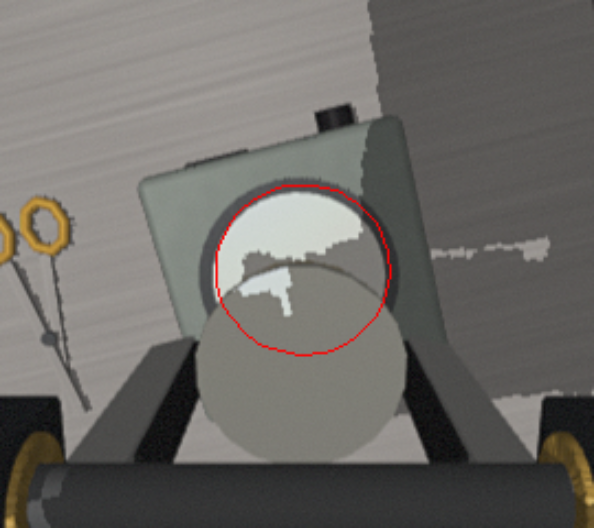

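The disc lies about 2 mm left and 2.5 mm below the overlay, so I'll go to shift (-0.4,-0.1) and lower.

```bash
python3 -m creep '[[-1,[-0.4,-0.1,4],0],[-1,[-0.4,-0.1,8],0],[-1,[-0.4,-0.1,10.2],0],[-1,[-0.4,-0.1,11],0],[-1,[-0.4,-0.1,11.4],0],[-1,[-0.4,-0.1,11.6],0],[-1,[-0.4,-0.1,11.7],0],[-1,[-0.4,-0.1,11.7],0]]'
python3 -m creep '[[-1,[0,0,0.05],0],[-1,[0,0,0.1],0],[-1,[0,0,0.15],0],[-1,[0,0,0.15],0]]'
```

```text
clock: 21.2
eef_pos: [453.8, -17.9, 53.8]
eef_rot: [3.141, 0.001, 2.899]
wrist_force: [0.4, 0.0, -0.3]
finger_gap: 59.8
finger_force: 10.0
clock: 21.6
eef_pos: [453.4, -17.9, 51.7]
eef_rot: [3.142, -0.0, 2.899]
wrist_force: [-0.5, 0.6, -1.2]
finger_gap: 59.9
finger_force: 10.0
```

```bash
python3 -m creep '[[-1,[0,0,0.04],0],[-1,[0,0,0.08],0],[-1,[0,0,0.08],0]]'
```

```text
clock: 21.9
eef_pos: [453.3, -17.8, 50.8]
eef_rot: [-3.142, -0.0, 2.899]
wrist_force: [0.1, -0.0, 0.3]
finger_gap: 59.4
finger_force: 10.0
```

```bash
python3 -m creep '[[-1,[0,0,0.04],0],[-1,[0,0,0.08],0],[-1,[0,0,0.08],0]]'
```

```text
clock: 22.2
eef_pos: [453.4, -17.9, 50.0]
eef_rot: [-3.142, -0.0, 2.899]
wrist_force: [0.1, -0.5, -0.1]
finger_gap: 59.5
finger_force: 10.0
```

```bash
python3 -m creep '[[-1,[0,0,0.03],0],[-1,[0,0,0.06],0],[-1,[0,0,0.06],0]]'
```

```text
clock: 22.5
eef_pos: [453.4, -17.9, 49.9]
eef_rot: [-3.142, 0.0, 2.899]
wrist_force: [-3.8, 0.1, 9.7]
finger_gap: 59.3
finger_force: 10.0
```

```bash
python3 -m creep '[[-1,[0,0,-0.07],0],[0.3,[0,0,-0.07],0],[0.35,[0,0,-0.07],0],[0.5,[0,0,-0.07],0],[0.7,[0,0,-0.07],0],[1,[0,0,-0.07],0],[1,[0,0,-0.07],0],[1,[0,0,-3],0],[1,[0,0,-7],0],[1,[0,0,-11],0],[1,[0,0,-11],0],[1,[0,0,-11],0]]'
python3 - <<'E'
from h import *
im=manip.camera("wrist")[:,:,::-1];cv2.imwrite("pics/w10.png",cv2.resize(im[60:320,130:390],(520,520)))
go(672.9,-116.3,160,np.radians(76-90))
E
```

```text
clock: 23.7
eef_pos: [453.5, -17.9, 159.7]
eef_rot: [3.141, 0.001, 2.899]
wrist_force: [-0.1, 1.2, -1.2]
finger_gap: 94.1
finger_force: 0.0
clock 23.75 shift [-23.71  -4.28  -0.15] turn 0.023429894149775483 q6 -1.45
```

View pics/w10.png

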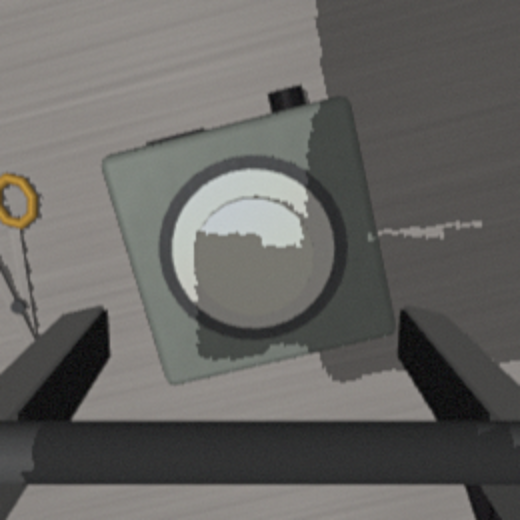

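The dish lies inside the disc. Its centre is at crop (254,258) and the disc's is at (254,249), which with parallax means about 2 mm off. Now the tube block.

```bash
python3 -m creep '[[1,[-3,-0.5,0],0],[1,[-7,-1.3,0],0],[1,[-11.5,-2.1,0],0],[1,[-16,-2.9,0],0],[1,[-20,-3.6,0],0],[1,[-23,-4.1,0],0],[1,[-23.7,-4.3,0],0],[1,[-23.7,-4.3,0],0],[1,[-23.7,-4.3,0],0],[1,[-23.7,-4.3,0],0]]'
python3 - <<'E'
from h import *
c=cam("wrist");im=manip.camera("wrist")[:,:,::-1].copy()
a=np.radians(-14);Q=np.array([[48,31],[48,-31],[-48,-31],[-48,31]])@np.array([[np.cos(a),np.sin(a)],[-np.sin(a),np.cos(a)]])+[672.9,-116.3]
cv2.polylines(im,[proj(c,np.c_[Q,[38]*4]).astype(np.int32)],True,(0,0,255))
cv2.imwrite("pics/w11.png",cv2.resize(im[80:300,130:380],None,fx=2.4,fy=2.4))
go(672.9,-116.3,21,np.radians(76-90))
E
```

```text
clock: 24.75
eef_pos: [672.4, -115.9, 159.5]
eef_rot: [-3.142, -0.0, 2.9]
wrist_force: [-1.0, -0.2, -0.4]
finger_gap: 93.9
finger_force: 0.0
clock 24.8 shift [-0.04 -0.03 13.88] turn 0.029252626485328233 q6 -1.55
```

View pics/w11.png

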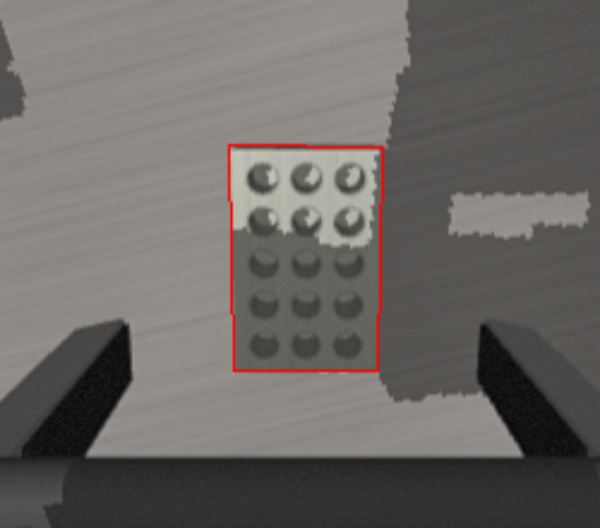

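The block matches the overlay. Descending and gripping.

```bash
python3 -m creep '[[1,[-0.1,0,4],0],[1,[-0.1,0,8],0],[1,[-0.1,0,11.5],0],[1,[-0.1,0,13],0],[1,[-0.1,0,13.7],0],[0.5,[-0.1,0,13.8],0],[0.4,[-0.1,0,13.8],0],[0.35,[-0.1,0,13.8],0],[0.3,[-0.1,0,13.8],0],[0.2,[-0.1,0,13.8],0],[0,[-0.1,0,13.8],0],[0,[-0.1,0,13.8],0]]' 20
python3 -m creep '[[-1,[0,0,0],0],[-1,[0,0,0],0],[-1,[0,0,0],0],[-1,[0,0,0],0]]' 40
python3 -m creep '[[-1,[0,0,-0.1],0],[-1,[0,0,-0.4],0],[-1,[0,0,-1],0],[-1,[0,0,-3],0],[-1,[0,0,-7],0],[-1,[0,0,-11],0],[-1,[0,0,-15],0],[-1,[0,0,-15],0],[-1,[0,0,-15],0]]'
python3 - <<'E'
from h import *
s=manip.read_state();go(451,-323,s["eef_pos"][2],np.radians(-4.3-90));print(s["wrist_force"],s["joints"])
E
```

```text
clock: 26.0
eef_pos: [674.6, -116.6, 22.5]
eef_rot: [3.141, 0.001, 2.899]
wrist_force: [-1.2, 2.1, 5.6]
finger_gap: 62.0
finger_force: 20.0
clock: 26.4
eef_pos: [674.6, -116.5, 22.5]
eef_rot: [3.141, 0.001, 2.899]
wrist_force: [-1.4, 2.2, 6.6]
finger_gap: 61.8
finger_force: 40.0
clock: 27.3
eef_pos: [674.0, -116.7, 171.7]
eef_rot: [-3.142, 0.001, 2.899]
wrist_force: [0.1, 0.2, -6.2]
finger_gap: 61.7
finger_force: 40.0
clock 27.3 shift [ 1.670e+01 -2.538e+01 -1.000e-02] turn 16.08322974730006 q6 -1.55
[ 0.13521088  0.22659153 -6.22972855] [-2.24993992e-01  6.40981041e-01  1.13891942e+00 -5.74146471e-05
  1.36112669e+00 -1.55345945e+00]
```

```bash
python3 -m creep '[[-1,[1,-1.5,0],1],[-1,[2.5,-3.8,0],2.5],[-1,[4.2,-6.4,0],4.1],[-1,[6,-9,0],5.7],[-1,[7.8,-11.8,0],7.3],[-1,[9.6,-14.6,0],8.9],[-1,[11.4,-17.3,0],10.5],[-1,[13,-19.8,0],12.1],[-1,[14.5,-22,0],13.7],[-1,[15.7,-23.9,0],15],[-1,[16.4,-25,0],15.8],[-1,[16.7,-25.4,0],16.1]]'
python3 -m creep '[[-1,[0,0,0],0],[-1,[0,0,0],0],[-1,[0,0,0],0]]'
python3 - <<'E'
from h import *
c=cam("wrist");im=manip.camera("wrist")[:,:,::-1].copy()
a=np.radians(-4.3);M=np.array([[np.cos(a),np.sin(a)],[-np.sin(a),np.cos(a)]]);S=np.array([[1,1],[1,-1],[-1,-1],[-1,1]])
for w,h,z,col in((115,95,75,(0,0,255)),(95,75,30,(0,255,0))):
    cv2.polylines(im,[proj(c,np.c_[S*[w,h]@M+[451,-323],[z]*4]).astype(np.int32)],True,col)
cv2.imwrite("pics/w12.png",im)
go(451,-323,52.5,np.radians(-4.3-90))
E
```

```text
clock: 28.5
eef_pos: [449.6, -323.5, 169.6]
eef_rot: [-3.139, -0.002, 1.491]
wrist_force: [0.0, 0.5, -4.6]
finger_gap: 61.7
finger_force: 40.0
clock: 28.8
eef_pos: [451.5, -322.6, 171.1]
eef_rot: [-3.141, -0.0, 1.496]
wrist_force: [-0.8, -0.0, -5.2]
finger_gap: 61.5
finger_force: 40.0
clock 28.85 shift [-0.04 -0.04 11.87] turn 0.0032073413105888474 q6 -0.61
```

View pics/w12.png

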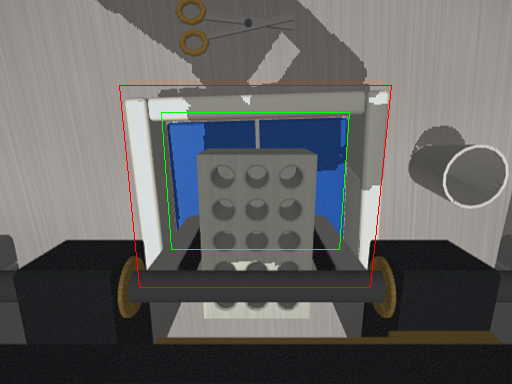

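The box is about 6 mm further toward tool -x than the overlay and roughly 2 px to the right. I'll shift by (-0.6,+0.1) and lower.

```bash
python3 -m creep '[[-1,[-0.6,0.1,2],0],[-1,[-0.6,0.1,5],0],[-1,[-0.6,0.1,8],0],[-1,[-0.6,0.1,10],0],[-1,[-0.6,0.1,11],0],[-1,[-0.6,0.1,11.4],0],[-1,[-0.6,0.1,11.5],0],[-1,[-0.6,0.1,11.5],0]]'
python3 -m creep '[[-1,[0,0,0.05],0],[-1,[0,0,0.1],0],[-1,[0,0,0.1],0]]'
```

```text
clock: 29.65
eef_pos: [452.0, -329.5, 57.4]
eef_rot: [3.14, 0.001, 1.495]
wrist_force: [-0.2, 1.0, -4.5]
finger_gap: 62.0
finger_force: 40.0
clock: 29.95
eef_pos: [451.7, -329.3, 55.7]
eef_rot: [3.141, 0.0, 1.494]
wrist_force: [0.2, -0.5, -4.6]
finger_gap: 61.9
finger_force: 40.0
```

```bash
python3 -m creep '[[-1,[0,0,0.05],0],[-1,[0,0,0.08],0],[-1,[0,0,0.08],0]]'
```

```text
clock: 30.25
eef_pos: [451.6, -329.3, 54.6]
eef_rot: [-3.142, -0.0, 1.494]
wrist_force: [-0.8, 0.6, -4.9]
finger_gap: 61.9
finger_force: 40.0
```

```bash
python3 -m creep '[[-1,[0,0,0.05],0],[-1,[0,0,0.1],0],[-1,[0,0,0.15],0],[-1,[0,0,0.15],0]]'
```

```text
clock: 30.65
eef_pos: [451.5, -329.3, 53.0]
eef_rot: [-3.141, -0.0, 1.494]
wrist_force: [-0.3, -0.5, -4.7]
finger_gap: 61.5
finger_force: 40.0
```

```bash
python3 -m creep '[[-1,[0,0,0.04],0],[-1,[0,0,0.06],0],[-1,[0,0,0.06],0]]'
```

```text
clock: 30.95
eef_pos: [451.6, -329.3, 52.6]
eef_rot: [3.142, 0.0, 1.494]
wrist_force: [-0.3, 0.5, -4.6]
finger_gap: 61.7
finger_force: 40.0
```

```bash
python3 -m creep '[[-1,[0,0,0.03],0],[-1,[0,0,0.06],0],[-1,[0,0,0.06],0]]'
```

```text
clock: 31.25
eef_pos: [451.6, -329.3, 52.5]
eef_rot: [3.141, 0.0, 1.494]
wrist_force: [-4.3, 2.5, 3.5]
finger_gap: 62.1
finger_force: 40.0
```

```bash
python3 -m creep '[[-1,[0,0,0.03],0],[-1,[0,0,0.05],0],[-1,[0,0,0.05],0]]'
```

```text
clock: 31.55
eef_pos: [451.6, -329.3, 52.5]
eef_rot: [3.141, 0.0, 1.494]
wrist_force: [-7.0, 5.8, 9.9]
finger_gap: 61.7
finger_force: 40.0
```

```bash
python3 -m creep '[[-1,[0,0,-0.07],0],[0.35,[0,0,-0.07],0],[0.4,[0,0,-0.07],0],[0.5,[0,0,-0.07],0],[0.7,[0,0,-0.07],0],[0.8,[0,0,-0.07],0],[0.8,[0,0,-0.07],0],[0.8,[0,0,-2],0],[0.8,[0,0,-6],0],[0.8,[0,0,-11],0],[0.8,[0,0,-16],0],[0.8,[0,0,-18],0]]'
python3 -m creep '[[0.8,[5,0,0],0],[0.8,[10,0,0],0],[0.8,[15,0,0],0],[0.8,[20,0,0],0],[0.8,[20,0,0],0],[0.8,[20,0,0],0]]'
python3 - <<'E'
from h import *
a=manip.camera("top")[:,:,::-1]
cv2.imwrite("pics/t2.png",cv2.resize(a[100:300,70:460],(780,400),interpolation=cv2.INTER_CUBIC))
E
```

```text
clock: 32.75
eef_pos: [452.4, -329.9, 236.6]
eef_rot: [3.136, 0.004, 1.494]
wrist_force: [-0.2, 0.1, -0.0]
finger_gap: 84.6
finger_force: 0.0
clock: 33.35
eef_pos: [467.0, -129.2, 231.7]
eef_rot: [3.141, 0.0, 1.496]
wrist_force: [-0.1, -0.6, 0.4]
finger_gap: 84.7
finger_force: 0.0
```

View pics/t2.png

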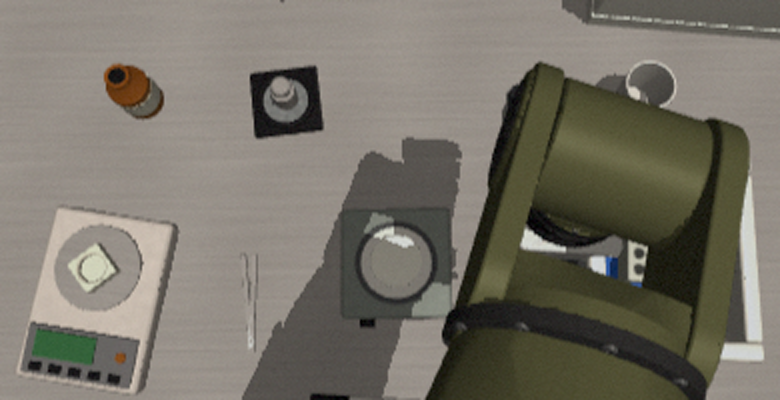

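```bash
python3 -c "
from cell import manip
print(manip.sign_off())"
```

```text
the job is handed in; nothing more can be done
None
```

The job is handed in at about 33 s: the weight is upright in its well, the block is centred on the pan, the dish is fully on the white disc and the bottle looks unmoved in the last picture; the tube block's seating on the ice pack is judged only from its contact height (52.5 mm, as expected), since the arm hid it and I had already viewed 16 pictures, over the limit of 14.

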